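Show the trainee which choke to swap and where its spare is

TASK

Show the trainee the repair: with the fingertips, point straight down at the larger of the two ring-shaped copper chokes on the green circuit board, from about 2 cm above the middle of it, and stay there for two seconds; then point in the same way at the matching larger spare choke in the blue tray for two seconds, and finish there, still pointing at it. Only point: do not touch or move the board, the tray, any part or any of the things around them, and do not bring the fingertips close over any of the other parts (the smaller chokes, the capacitors, the transformers), which would show the wrong one.

Things in the scene. Friction and masses are not known exactly. Their poses are not given: they have to be found in the camera images.
- board: green power-supply circuit board, 150 (x) x 220 (y) mm, fixed on 10 mm standoffs on the 3 mm bench mat; the board's top face is 12 mm above its origin, which is the centre of its underside at mat level. A finned heat sink 34 mm tall runs along its -x edge, low terminals and small parts near its two short edges. Four larger parts stand in the middle in a square of about 57 mm pitch, in any arrangement. Board and tray lie side by side, either one on the left.
- big_choke: soldered to the board (fixed): the LARGER ring-shaped copper-wound choke, outer diameter 48 mm, hole about 20 mm, lying flat on a round black foot, 22 mm tall in all. Its origin is the centre of its underside, z up.
- small_choke: soldered to the board (fixed): the smaller ring-shaped copper-wound choke like the large one but small, outer diameter 26 mm, lying flat on a round black foot, 13 mm tall in all. Its origin is the centre of its underside, z up.
- capacitor: soldered to the board (fixed): upright black can capacitor with a bare metal top, diameter 30 mm, 40 mm tall in all. Its origin is the centre of its underside, z up.
- transformer: soldered to the board (fixed): block transformer, 36 x 42 mm, dark core across a yellow-taped winding on a black foot, 33 mm tall in all. Its origin is the centre of its underside, z up.
- tray: blue open tray of spares, 150 x 150 x 22 mm, fixed to the mat, 3 mm floor and walls, two dividers making four 70 mm square compartments, one spare in each, in any arrangement. Its origin is the centre of its underside, z up.
- spare_big_choke: loose spare standing in a tray compartment, same as the one on the board: the LARGER ring-shaped copper-wound choke, outer diameter 48 mm, hole about 20 mm, lying flat on a round black foot, 22 mm tall. Its origin is the centre of its underside, z up.
- spare_small_choke: loose spare standing in a tray compartment, same as the one on the board: the smaller ring-shaped copper-wound choke like the large one but small, outer diameter 26 mm, lying flat on a round black foot, 13 mm tall. Its origin is the centre of its underside, z up.
- spare_capacitor: loose spare standing in a tray compartment, same as the one on the board: upright black can capacitor with a bare metal top, diameter 30 mm, 40 mm tall. Its origin is the centre of its underside, z up.
- spare_transformer: loose spare standing in a tray compartment, same as the one on the board: block transformer, 36 x 42 mm, dark core across a yellow-taped winding on a black foot, 33 mm tall. Its origin is the centre of its underside, z up.
- multimeter: bystander: green and black hand multimeter lying face up, 180 x 88 x 45 mm, on the robot's far left. Its origin is the centre of its underside, z up.
- screwdriver: bystander: black-handled screwdriver lying on the mat, 180 mm long, under 35 mm high, on the robot's far right.
- solder_spool: bystander: metal spool of solder standing on end beyond the work, diameter 58, 45 mm tall. Its origin is the centre of its underside, z up.
- flux_jar: bystander: small amber jar with a white lid beyond the work, to the left, diameter 48, 42 mm tall. Its origin is the centre of its underside, z up.
Things that resemble listed ones, but are neither listed nor needed, are in the scene too. Leave any red or white look-alike of the spare_big_choke alone.

How it is judged:
By the outcome, as a careful person would: the job done as asked, in the order asked, and still so for the second after the job is handed in, with the robot touching nothing.
It also fails if it takes over 42 s, if anything falls off the work surface, if the arm or the gripper's body presses on something with over 40 N, if the wrist force passes 120 N, or if a joint passes its speed limit or range.

ROBOT

A 6-joint arm with a two-finger parallel gripper is mounted at the origin on the work surface. World frame = base frame: x ahead of the robot, y to its left, z up, the work surface at z = 0. Lengths are in m, angles in degrees, forces in N, time in s.
With the tool pointing down it reaches from about 0.375 to 0.75 m from the base axis. Payload 9 kg.
Tool frame: the origin (TCP) lies where the fingers leave the gripper's body, on its centre line; the fingertips stand 73 mm ahead of it and the grasp point (between the pads) lies 54 mm ahead of it (robot.tip_reach is the distance from the TCP to the fingertips, in m); z points along the fingers, y is the direction in which the jaws open and shut (so a half turn about z gives the same grasp; the last joint's range is limited). The gripper opens to 85 mm and grips with 20 to 120 N. Pads are 22 mm wide; open, the fingers measure 114 mm over their backs; the gripper's body (76 mm by 85 mm) begins 54 mm behind the grasp point. The pads swing forward as they close: fully open they stand 13 mm farther back than shut.
Start: joints at [-89.078, 5.964, 5.575, 89.605, 0, 77.527], TCP at [0.139, -0.584, 0.304] pointing down, gripper open.
Joint ranges: [-171.21, 171.21], [-48.23, 106.86], [-62.78, 66.21], [-105.2, 120.99], [-86.42, 89.51], [-180, 180]. Speed limits (degrees/s): [127.2, 127.2, 147.25, 180, 180, 180].

INTERFACE

Orientations are given as [roll, pitch, yaw] about the fixed x, y, z axes, in that order (R = Rz(yaw) Ry(pitch) Rx(roll)).
In Python, from plant import robot gives the robot as it stands. Calls block until the motion is done:
- robot.move_pose(position, orientation): joint-space move of the TCP to a pose.
- robot.line_to(position, vel=0.15, rotation=None, guard=None): straight line of the TCP; rotation=None keeps the orientation; vel is the mean speed in m/s. With guard (N) it stops when the force on the tool has changed by that much, and returns True; else False.
- robot.goto_joints(angles): joint-space move.
- robot.set_gripper(opening): finger opening in m; the grip force is fixed at half the most; returns when the fingers have stopped.
- robot.pause(seconds).
- robot.ik(position, orientation): joint angles nearest the present ones, or None.
- robot.observe(): the state.
- robot.grab_frame(name): name is "scene" or "top"; returns the picture (420x560x3 uint8, blue, green, red); there is no depth.
- robot.get_calibration(name): a dict with "vertical_fov" (degrees; the focal length in pixels is half the picture's height over the tangent of half this angle, whatever the lens; pixels are square), "cx", "cy" (the principal point, pixels), "rvec" (rotation vector, rad) and "tvec" (3), from world to camera coordinates, as OpenCV has them. Camera axes: x right, y down, z forward; pixel columns grow to the right and rows downward; lengths in m; the calibration is good to about 2 mm. A picture is of the moment at which its call begins. get_calibration takes no time and is no camera call.
A pose or a line that the arm cannot do raises robot.IKError and nothing moves.
- robot.job_done(): hands the job in, once; it reports no verdict.
The state is a dict: "time": time; "q": joint angles; "qvel": joint speeds; "joint_torque": joint torques, N m; "tool_pos": TCP position; "tcp_rot": TCP orientation; "ft_force": force on the tool from outside, world axes, zero at the start; "torque": the same for the moment, N m; "gripper_width": finger opening in m.
Only numpy, scipy, OpenCV 4.12 (cv2) and the standard library are available. Lean on these libraries where they do the work, as an engineer would, in place of code of your own. Each camera call takes 0.05 s, during which the arm holds its last target. There are 200 camera calls.

## Working session

There is one attempt and no reset: what is moved stays moved. The work goes in short steps, each a Python script; the robot and the scene stay as the last script left them, time stands still between calls to the robot, and variables do not carry over. Pictures are saved under pics/ and viewed, on a budget of 10 in all, crops included, one or two more only if the job needs it, and the job is handed in when it is done.

```bash
mkdir -p pics && python3 - <<'E'
from plant import robot
import cv2
for n in("top","scene"):
    cv2.imwrite(f"pics/{n}0.png",robot.grab_frame(n)); print(n,robot.get_calibration(n))
print(robot.observe(),robot.tip_reach)
E
```

```text
top {'vertical_fov': 46.82875005315924, 'cx': 281.6694529760585, 'cy': 204.82977068334895, 'rvec': array([ 2.13278818, -2.18786964,  0.06717813]), 'tvec': array([0.0381971 , 0.63824093, 1.22351553])}
scene {'vertical_fov': 54.604017676672854, 'cx': 284.16444817601825, 'cy': 207.74780719819242, 'rvec': array([ 1.31285604,  2.43715847, -0.76656145]), 'tvec': array([ 0.363381  , -0.40980175,  1.65757582])}
{'time': 0.1, 'q': array([-8.90793089e+01,  5.99677614e+00,  5.53407984e+00,  8.96044550e+01,
       -1.03880529e-03,  7.75262428e+01]), 'qvel': array([ 0.01858378, -0.05895169,  0.16188144, -0.02824397, -0.07314676,
        0.00401503]), 'joint_torque': array([ 4.82615622e-03, -5.58200920e+01,  5.04725718e+01,  1.28937114e-02,
       -2.93601670e-04, -3.37523340e-05]), 'tool_pos': array([ 0.13898928, -0.58347553,  0.30320853]), 'tcp_rot': array([-1.79934209e+02, -1.34898934e-02,  1.33944411e+01]), 'ft_force': array([-0.42856482, -0.1852653 , -0.90119842]), 'torque': array([-0.02968727, -0.02524458, -0.01797819]), 'gripper_width': 0.08529002407265926} 0.0726
```

View pics/top0.png

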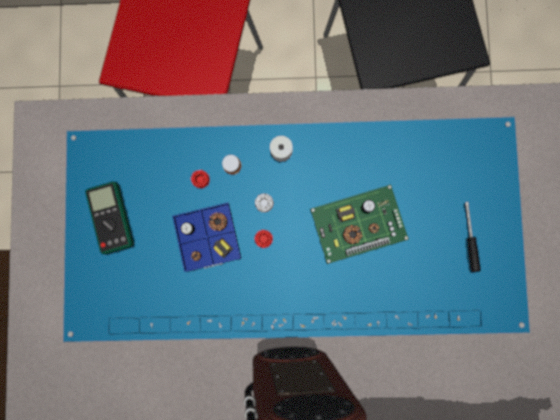

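View pics/scene0.png

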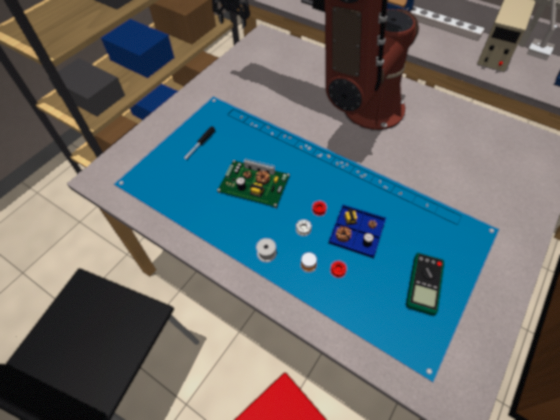

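Top view: the board's four parts are the big choke at (352,234), the small choke at (374,228), the transformer at (347,213) and the capacitor at (369,205). In the tray, the big spare choke is at (217,221), the small one at (196,256), the capacitor at (187,228) and the transformer at (222,247). Red and white look-alike rings lie loose on the mat at (200,179), (263,202) and (263,239). Next I'll locate both big chokes in each view and confirm them in one crop.

```bash
cat > h.py <<'E'
import numpy as np,cv2
from plant import robot
def cam(n):
    c=robot.get_calibration(n);f=210/np.tan(np.radians(c["vertical_fov"]/2))
    K=np.array([[f,0,c["cx"]],[0,f,c["cy"]],[0,0,1]]);return K,np.array(c["rvec"]),np.array(c["tvec"])
def proj(n,p):
    K,r,t=cam(n);return cv2.projectPoints(np.float64(p).reshape(-1,3),r,t,K,None)[0].reshape(-1,2)
def ray(n,uv,z):
    K,r,t=cam(n);R=cv2.Rodrigues(r)[0];o=-R.T@t;d=R.T@np.linalg.inv(K)@[*uv,1]
    return o+d*(z-o[2])/d[2]
E
python3 - <<'E'
from h import *
out=[]
ims={n:cv2.imread(f"pics/{n}0.png") for n in("top","scene")}
for n,im in ims.items():
    hsv=cv2.cvtColor(im,cv2.COLOR_BGR2HSV)
    m=cv2.inRange(hsv,(3,70,50),(17,210,255))
    if n=="top": m[:140]=0;m[300:]=0
    else: m[:150]=0;m[290:]=0;m[:,:200]=0
    k,l,s,c=cv2.connectedComponentsWithStats(cv2.morphologyEx(m,cv2.MORPH_CLOSE,np.ones((3,3))))
    for i in range(1,k):
        if s[i,4]>15: print(n,s[i],c[i].round(1),[ray(n,c[i],z).round(4) for z in(.037,.028)])
    print("tcp px",proj(n,[[.139,-.584,.304],[0,0,0]]))
# corner check
t,s=ims["top"],ims["scene"]
R=lambda a:cv2.resize(a,(400,300),interpolation=cv2.INTER_CUBIC)
cv2.imwrite("pics/crop1.png",np.vstack([np.hstack([R(t[192:267,308:408]),R(t[200:275,160:260])]),np.hstack([R(s[147:222,208:308]),R(s[192:267,305:405])])]))
E
```

```text
top [210 214  16  16 183] [217.8 221.4] [array([0.5999, 0.1871, 0.037 ]), array([0.6004, 0.1885, 0.028 ])]
top [370 224   9   8  56] [373.4 227.6] [array([ 0.574 , -0.2103,  0.037 ]), array([ 0.5744, -0.2117,  0.028 ])]
top [343 226  18  17 206] [351.7 234.2] [array([ 0.5586, -0.1546,  0.037 ]), array([ 0.5589, -0.1556,  0.028 ])]
top [  0 250   9  50 422] [  3.8 274.3] [array([0.4778, 0.7431, 0.037 ]), array([0.4774, 0.7486, 0.028 ])]
top [192 252   8   8  50] [195.8 255.4] [array([0.5145, 0.2447, 0.037 ]), array([0.5144, 0.2465, 0.028 ])]
tcp px [[603.72885567 446.22468193]
 [296.80909756 457.80028474]]
scene [257 170  12  14 141] [262.5 176.3] [array([ 0.5638, -0.1513,  0.037 ]), array([ 0.5582, -0.1559,  0.028 ])]
scene [244 172   6   6  30] [246.6 174.4] [array([ 0.5871, -0.2027,  0.037 ]), array([ 0.5816, -0.2077,  0.028 ])]
scene [369 222   6   5  24] [371.9 224. ] [array([0.533 , 0.2545, 0.037 ]), array([0.5271, 0.2531, 0.028 ])]
scene [337 227  13  14 143] [343.1 233.4] [array([0.6136, 0.1947, 0.037 ]), array([0.6083, 0.1929, 0.028 ])]
scene [554 226   6  14  56] [557.3 233.2] [array([0.2487, 0.7523, 0.037 ]), array([0.2405, 0.7551, 0.028 ])]
scene [302 265  13   6  39] [307.9 267.8] [array([0.7754, 0.1649, 0.037 ]), array([0.7715, 0.1629, 0.028 ])]
scene [556 277   4  13  28] [558.2 284.4] [array([0.4253, 0.7955, 0.037 ]), array([0.4185, 0.7986, 0.028 ])]
tcp px [[229.94558796   8.82327724]
 [373.35205335 107.16677304]]
```

View pics/crop1.png

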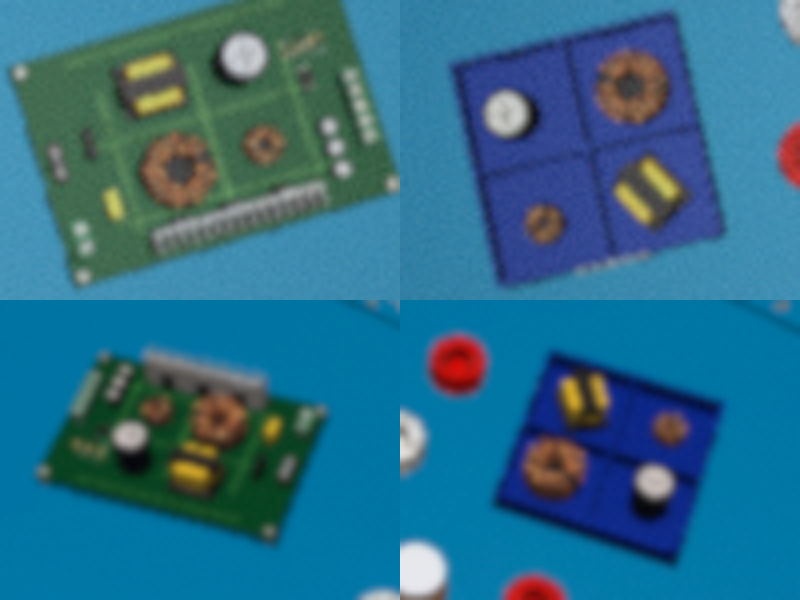

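The crop confirms it. The larger copper rings are on the board, next to the heat sink, and in the tray's far-right compartment. The other copper ring in each place is clearly smaller. The big-to-small pitch on the board measures 57.8 mm, which matches the 57 mm given. For the tray choke the two views differ by about 5 mm, so I'll check scale on the tray and then move above the board choke.

```bash
python3 - <<'E'
from h import *
for n in("top","scene"):
    im=cv2.imread(f"pics/{n}0.png");hsv=cv2.cvtColor(im,cv2.COLOR_BGR2HSV)
    for nm,lo,hi,z in(("tray",(112,80,20),(130,255,255),.025),("board",(45,60,20),(85,255,255),.015)):
        m=cv2.morphologyEx(cv2.inRange(hsv,lo,hi),cv2.MORPH_CLOSE,np.ones((5,5)))
        m[:150]=0;m[290:]=0; m[:,:150]=0; m[:,410:]=0
        c=max(cv2.findContours(m,0,1)[0],key=cv2.contourArea)
        w=np.array([ray(n,p[0],z)[:2] for p in c])
        print(n,nm,cv2.minAreaRect(np.float32(w*1000)))
robot.set_gripper(0)
robot.move_pose([.5593,-.155,.21],[180,0,0])
o=robot.observe();print(o["time"],o["tool_pos"],o["gripper_width"],o["q"])
for n in("top","scene"): cv2.imwrite(f"pics/{n}1.png",robot.grab_frame(n))
tip=o["tool_pos"]-[0,0,robot.tip_reach]
a=[]
for n in("top","scene"):
    p=proj(n,tip)[0];print(n,"tip",p); x,y=int(p[0]),int(p[1])
    a.append(cv2.resize(cv2.imread(f"pics/{n}1.png")[y-50:y+50,x-50:x+50],(400,400),interpolation=cv2.INTER_CUBIC))
cv2.imwrite("pics/crop2.png",np.hstack(a))
E
```

```text
top tray ((560.8053588867188, 218.86013793945312), (145.92832946777344, 146.07460021972656), 11.740824699401855)
top board ((585.9647216796875, -175.86009216308594), (146.04052734375, 217.44448852539062), 15.254593849182129)
scene tray ((570.4891357421875, 223.3094940185547), (147.93765258789062, 140.2449951171875), 11.80142879486084)
scene board ((589.8483276367188, -173.5253143310547), (143.78099060058594, 213.69300842285156), 15.151725769042969)
3.0417 [ 0.55919578 -0.155802    0.2101273 ] 0.00010470156521377373 [-2.84661688e+01  2.72041716e+00 -7.56192479e+00  7.97041188e+01
 -7.54737698e-03  1.51589768e+02]
top tip [357.05997892 232.58806813]
scene tip [260.41677451 155.44809825]
```

View pics/crop2.png

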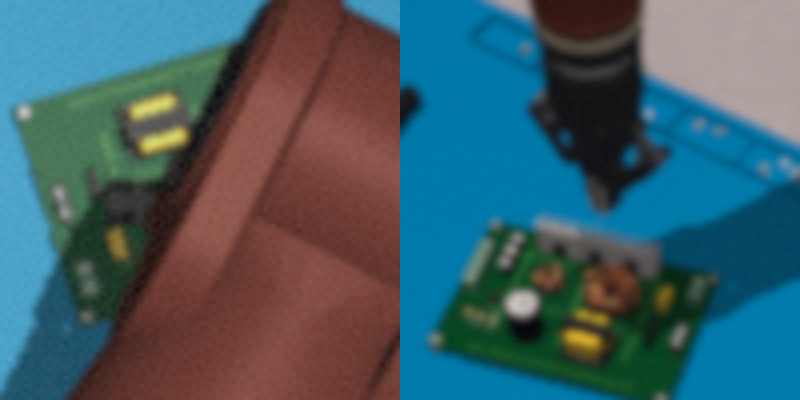

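The fingertips appear at crop (600,205), within about 1 px of the projected point, so robot and scene camera agree. Tray and board sizes come out within about 5 mm in the top view. Now I'll descend and hold over the board choke.

```bash
python3 - <<'E'
from h import *
robot.line_to([.5600,-.1545,.1300],vel=.1)
o=robot.observe();t0=o["time"];print(t0,o["tool_pos"],o["tcp_rot"])
im=robot.grab_frame("scene")
tip=o["tool_pos"]-[0,0,robot.tip_reach];p=proj("scene",tip)[0];c=proj("scene",[.56,-.1545,.037])[0];print(p,c)
robot.pause(.3)
x,y=p.astype(int);cv2.imwrite("pics/crop3.png",cv2.resize(im[y-30:y+30,x-40:x+40],(800,600),interpolation=cv2.INTER_CUBIC))
print(robot.observe()["time"])
E
```

```text
4.0917 [ 0.56037326 -0.15468943  0.13075604] [ 1.79972575e+02 -5.30305681e-02  1.80210874e-03]
[261.91327661 171.31133411] [262.37827913 175.15365659]
4.4417
```

View pics/crop3.png

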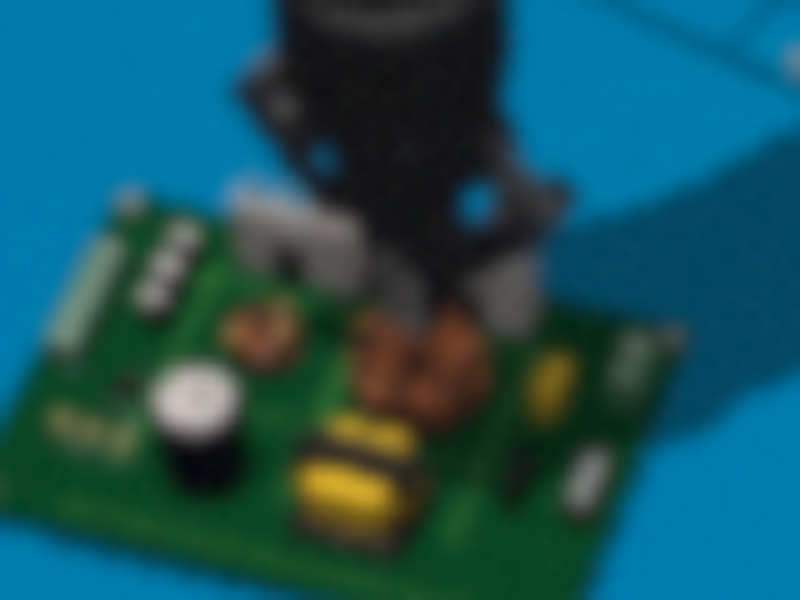

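The tips are at crop (410,328). The choke's hole is about 38 px directly below, at (415,367), which is the offset expected for 2 cm straight above its centre. I'll finish the hold here, then rise, cross over high and point at the spare.

```bash
python3 - <<'E'
from h import *
robot.pause(2.4)
robot.line_to([.560,-.1545,.25],vel=.12)
robot.move_pose([.602,.190,.25],[180,0,0])
robot.line_to([.602,.190,.1206],vel=.1)
robot.pause(.3)
o=robot.observe();print(o["time"],o["tool_pos"],o["tcp_rot"],o["ft_force"])
im=robot.grab_frame("scene")
tip=o["tool_pos"]-[0,0,robot.tip_reach];p=proj("scene",tip)[0];c=proj("scene",[.602,.19,.028])[0];print(p,c)
x,y=p.astype(int);cv2.imwrite("pics/crop4.png",cv2.resize(im[y-30:y+30,x-40:x+40],(800,600),interpolation=cv2.INTER_CUBIC))
E
```

```text
14.4083 [0.60213085 0.19001661 0.12085556] [-1.79998111e+02 -2.20999760e-02 -9.24583949e-04] [-0.65811694  0.31789263  0.62409113]
[343.93034664 228.21855331] [343.2630079  231.53101645]
```

View pics/crop4.png

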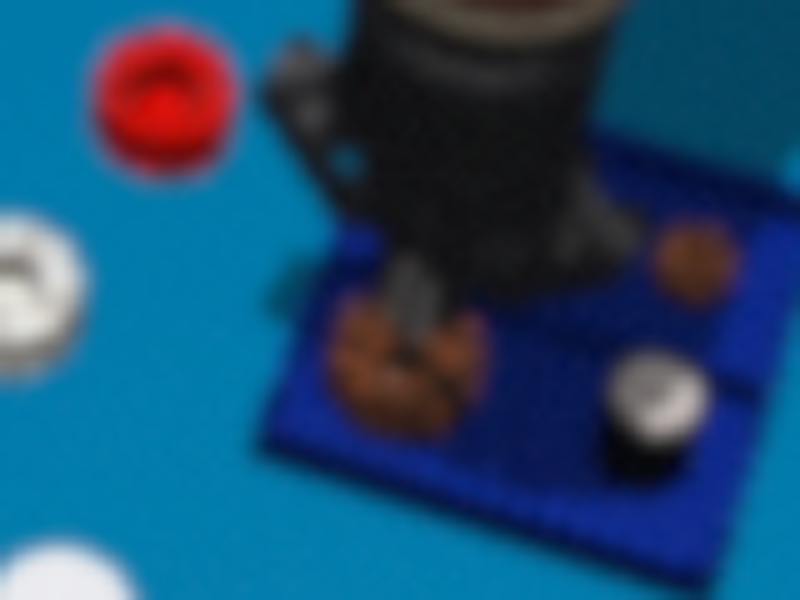

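The tips are over the big copper ring in its tray compartment, and nothing is touched. They look a little low against the projected centre. The near edge of the 22 mm wide pads should explain that, so I'll check it by number while holding.

```bash
python3 - <<'E'
from h import *
print(proj("scene",[[.602,.19,.0483],[.613,.19,.0483],[.602,.19,.028]]))
a=robot.grab_frame("scene");b=cv2.imread("pics/scene0.png")
d=cv2.absdiff(a,b).max(2)
for v in range(226,240): print(v,d[v,336:352])
t=robot.grab_frame("top");cv2.imwrite("pics/top4.png",cv2.resize(t[180:285,150:290],(800,600),interpolation=cv2.INTER_CUBIC))
for p,z in((( 343.1,233.4),.022),((343.1,233.4),.024)): print(ray("scene",p,z))
print(robot.observe()["time"])
E
```

```text
[[343.94744922 228.17886988]
 [342.23876641 230.69246889]
 [343.2630079  231.53101645]]
226 [38 38 35 29 35 35 21 13 19 25 34 53 71 78 87 92]
227 [47 50 46 37 47 58 56 45 44 46 45 47 54 58 62 72]
228 [49 51 46 40 54 71 75 64 66 74 81 86 74 43 33 37]
229 [ 49  44  38  47  53  63  66  60  66  85 101 107  88  56  32  24]
230 [44 37 40 45 46 44 43 42 46 64 85 92 76 53 40 33]
231 [41 32 37 38 35 27 23 23 24 37 61 69 59 46 35 41]
232 [37 34 33 31 25 17 15 14 11 24 44 55 51 42 33 43]
233 [31 39 39 32 25 19 17 14 14 22 38 50 51 47 35 41]
234 [27 37 40 40 35 30 29 30 29 31 38 49 49 42 31 43]
235 [24 29 38 44 43 41 42 44 44 40 38 37 37 32 32 44]
236 [20 21 35 41 45 44 45 48 50 43 38 30 25 24 35 47]
237 [13 14 25 31 37 40 39 41 41 40 35 23 16 19 38 49]
238 [ 5  5 10 16 21 27 28 29 31 32 26 16 14 26 40 51]
239 [ 2  1  2  5  6 12 13 16 19 19 15  9 19 33 46 52]
[0.60485033 0.19170663 0.022     ]
[0.60601488 0.19211086 0.024     ]
14.5583
```

The observed tip edge is at about (342,231), against a predicted pad edge at (342.2,230.7), so they agree. The two views put the choke at (.600,.188) and (.605,.192), and the tip stands at their mean. I'll hold and hand in.

```bash
python3 - <<'E'
from h import *
robot.pause(2.5)
o=robot.observe();print(o["time"],o["tool_pos"],o["ft_force"]);robot.job_done()
E
```

```text
17.0583 [0.60201286 0.18999478 0.12061387] [-1.23698868 -0.04792345  0.03454883]
the job is handed in; nothing more can be done
```

The arm pointed straight down, gripper shut, at the larger choke on the board and then at the larger spare choke in the tray. It was still pointing at the spare when I handed the job in at 17.1 s, within the 42 s limit.

| Target | Fingertip position (x, y, z in m) | Height above choke top | Hold |
|---|---|---|---|
| Board choke | 0.560, −0.155, 0.058 | about 2.1 cm | about 2.75 s |
| Tray spare | 0.602, 0.190, 0.048 | about 2.0 cm | about 2.95 s, up to hand-in |

- **Contact and path:** at the tray the tool force stayed around 1 N, so there was no sign of contact. Between the two chokes the arm rose to about 18 cm at the fingertips, so it never came close over another part.
- **Checks that agreed:** close-up pictures showed the tips over the right choke both times. At the tray, the tip edge was within about 1 pixel of where it should be.
- **Check that disagreed:** the two cameras differed by about 6 mm on the position of the tray choke and by a few millimetres on the board choke. I aimed between the two at the tray and near the top-camera value on the board, so each aim should be within about 3–4 mm of the centre.

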